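# Push the paint pots home along their rack and bolt them in

## Robot

A 7-joint arm with a two-finger parallel gripper is mounted at the origin on the work surface. World frame = base frame: x ahead of the robot, y to its left, z up, the work surface at z = 0. Lengths are in m, angles in rad, forces in N, time in s.
With the tool pointing down it reaches from about 0.4 to 0.875 m from the base axis. Payload 6.5 kg.
Tool frame: the origin (TCP) lies between the finger pads; the fingertips stand 14 mm ahead of it and the grasp point (between the pads) lies 5 mm behind it; z points along the fingers, y is the direction in which the jaws open and shut (so a half turn about z gives the same grasp; the last joint's range is limited). The gripper opens to 85 mm and grips with 20 to 120 N. Pads are 22 mm wide; open, the fingers measure 114 mm over their backs; the gripper's body (76 mm by 85 mm) begins 54 mm behind the grasp point. The pads swing forward as they close: fully open they stand 13 mm farther back than shut.
Start: joints at [-1.322, 0.536, -0.004, 1.538, 0.003, 1.067, -0.071], TCP at [0.201, 0.618, 0.245] pointing down, gripper open.
Joint ranges: [-2.7, 2.7], [-0.37, 2.16], [-1.27, 1.26], [0.24, 2.4], [-1.31, 4.45], [0.19, 1.91], [-2.76, 2.76]. Speed limits (rad/s): [2.39, 2.39, 3.14, 3.14, 3.14, 3.14, 3.14].

## Interface

Orientations are given as a unit quaternion [w, x, y, z].
In Python, from plant import r, eoat, inverse_kinematics, vision gives the robot as it stands. Calls block until the motion is done:
- r.move_ptp(position, orientation): joint-space move of the TCP to a pose.
- r.move_linear(position, rotation=None, feed=0.15, threshold=None): straight line of the TCP; rotation=None keeps the orientation; feed is the mean speed in m/s. With threshold (N) it stops when the force on the tool has changed by that much, and returns True; else False.
- r.set_joints(angles): joint-space move.
- eoat.command_gripper(opening, f_grip=None): opening from 0.0 (shut) to 1.0 (fully open); f_grip is the grip in N (None keeps the last); returns when the fingers have stopped.
- r.dwell(seconds).
- inverse_kinematics(position, orientation): joint angles nearest the present ones, or None.
- vision.read_camera(name): name is "scene" or "top" or "wrist"; returns the picture (420x560x3 uint8, red, green, blue); there is no depth.
- vision.camera_model(name): a dict with "K" (3x3 intrinsics, pixels), "position" and "orientation" of the camera in the world. Camera axes: x right, y down, z forward; pixel columns grow to the right and rows downward; lengths in m; the calibration is good to about 2 mm. A picture is of the moment at which its call begins: read the wrist's pose just before it. camera_model takes no time and is no camera call; for the wrist camera it gives the pose at the moment of the call.
A pose or a line that the arm cannot do raises r.Unreachable and nothing moves.
- r.sign_off(): hands the job in, once; it reports no verdict.
Readings, each from a call of its own:
- r.current_clock(): time.
- r.current_joints(): joint angles.
- r.current_dq(): joint speeds.
- r.current_joint_efforts(): joint torques, N m.
- r.current_ee_pos(): TCP position.
- r.current_tool_rot(): TCP orientation.
- r.current_force(): force on the tool from outside, world axes, zero at the start.
- r.current_ft_torque(): the same for the moment, N m.
- r.current_opening(): opening from 0.0 (shut) to 1.0 (fully open).
Only numpy, scipy, OpenCV 4.12 (cv2) and the standard library are available. Lean on these libraries where they do the work, as an engineer would, in place of code of your own. Each camera call takes 0.05 s, during which the arm holds its last target.

## Task

The row of four square paint pots stands part-way along the wooden rack. Using only the fingertips, push the row along the rack, keeping it together, until the leading pot is against the end stop and all four touch; then push the wooden bolt by its upright post all the way across behind the last pot, so that the rack can be carried. Do not lift or tip any pot, and leave the dish, cup, bottle and brush around the rack where they are.

Things in the scene. Friction and masses are not known exactly. Their poses are not given: they have to be found in the camera images.
- rack: fixed wooden channel rack; origin on the table (z = 0) under mid-channel. x runs along the channel to the end stop (robot's left), y across it, roughly back towards the robot, z up. Floor 10 mm above the table, 44 mm wide between lips 8 mm thick with tops 20 mm above the table, from x = -180 mm (open, no wall) to the stop's face at x = 160 mm.
- stop (a point): centre of the end stop's inner face at floor level, 10 mm above the table (rack x = 160 mm, y = 0). The stop is a wooden block 20 mm thick, its top 46 mm above the table.
- bolt (a joint): slide of the wooden bolt, m: 0 open, 0.045 fully shut (own end stop); starts at 0 to 0.010. Moves along rack +y; drag 1.5 N, no spring, stays put. Bar 18 mm wide, 21.5 to 33.5 mm above the table, centred on rack x = -14 mm, nose at y = -32 mm open, 13 mm shut. It passes 5 mm behind the last pot when the row is home; a row not home blocks it.
- bolt_post (a point): centre of the top of the bolt's upright post: round, 16 mm across, top 75 mm above the table. Rack x = -14 mm; y = -95 mm with the bolt open, -50 mm shut. Push it on its far side (more negative y). The bar slides between two ribs, tops 34 mm above the table, on a board at rack x -44 to 16, y -30 to -130 mm.
- pot1: square white paint pot, 40 x 40 mm, body 36 mm high, round grey cap 33 mm across and 13 mm high on top, 55 to 115 g. Origin: centre of its underside; z up, x along the rail towards the end stop. The leading pot, nearest the end stop. Stands on the channel floor; when home its origin is at x = 140 mm of the rack.
- pot2: square white paint pot, 40 x 40 mm, body 36 mm high, round grey cap 33 mm across and 13 mm high on top, 55 to 115 g. Origin: centre of its underside; z up, x along the rail towards the end stop. Second in the row. Stands on the channel floor; when home its origin is at x = 100 mm of the rack.
- pot3: square white paint pot, 40 x 40 mm, body 36 mm high, round grey cap 33 mm across and 13 mm high on top, 55 to 115 g. Origin: centre of its underside; z up, x along the rail towards the end stop. Third in the row. Stands on the channel floor; when home its origin is at x = 60 mm of the rack.
- pot4: square white paint pot, 40 x 40 mm, body 36 mm high, round grey cap 33 mm across and 13 mm high on top, 55 to 115 g. Origin: centre of its underside; z up, x along the rail towards the end stop. The rearmost pot, at the open end of the row, farthest from the stop. Stands on the channel floor; when home its origin is at x = 20 mm of the rack.
- dish: bystander: bell-shaped painted butter dish with a round knob, 100 mm across the foot, 79 mm high, beyond the rack on its far side, near its open end. Origin: centre of its underside.
- cup: bystander: open terracotta cup, 72 mm across the rim, 75 mm high, beyond the rack on its far side, past its stop end. Origin: centre of its underside.
- bottle: bystander: small white round bottle, 34 mm across, 75 mm high, on the robot's side of the rack. Origin: centre of its underside.
- brush: bystander: flat paint brush with a dark wooden handle, 150 mm long, lying on the table on the robot's side of the rack, roughly parallel to it. Origin near its middle, on the table.

How it is judged:
By the outcome, as a careful person would: the job done as asked, in the order asked, and still so for the second after the job is handed in, with the robot touching nothing.
It also fails if it takes over 43 s, if anything falls off the work surface, if the arm or the gripper's body presses on something with over 40 N, if the wrist force passes 120 N, or if a joint passes its speed limit or range.

## Working session

There is one attempt and no reset: what is moved stays moved. The work goes in short steps, each a Python script; the robot and the scene stay as the last script left them, time stands still between calls to the robot, and variables do not carry over. Pictures are saved under pics/ and viewed, and the job is handed in when it is done.

```bash
mkdir -p pics; ls; python3 - <<'E'
from plant import r, eoat, inverse_kinematics, vision
import cv2
print(r.current_clock())
for n in ("scene","top"):
    im=vision.read_camera(n); cv2.imwrite(f"pics/{n}0.png",im[:,:,::-1])
    m=vision.camera_model(n); print(n,m)
print(r.current_clock(), r.current_tool_rot(), r.current_force())
E
```

```text
pics
0.0
scene {'K': array([[484.87629691,   0.        , 276.8563804 ],
       [  0.        , 484.87629691, 212.63504805],
       [  0.        ,   0.        ,   1.        ]]), 'position': array([0.91813951, 0.55654959, 0.67679964]), 'orientation': array([-0.11264408,  0.24313563,  0.88457379, -0.38174022])}
top {'K': array([[436.01919453,   0.        , 281.04052681],
       [  0.        , 436.01919453, 216.22422981],
       [  0.        ,   0.        ,   1.        ]]), 'position': array([0.50294948, 0.03385917, 0.94560027]), 'orientation': array([-0.02429504,  0.71536545, -0.69783377,  0.02626891])}
0.1 [-5.67725951e-05  1.56707374e-01  9.87644761e-01 -7.88269460e-04] [-0.92343549 -0.36125273 -0.19630927]
```

View pics/scene0.png

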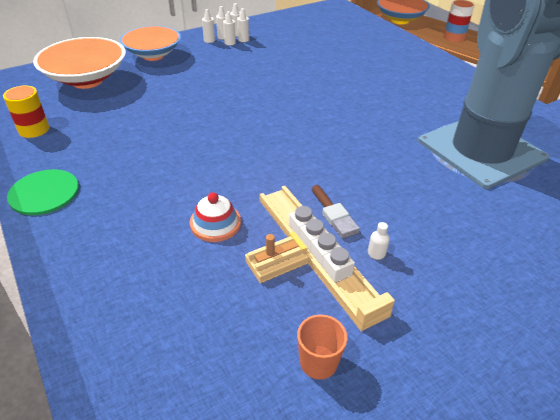

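View pics/top0.png

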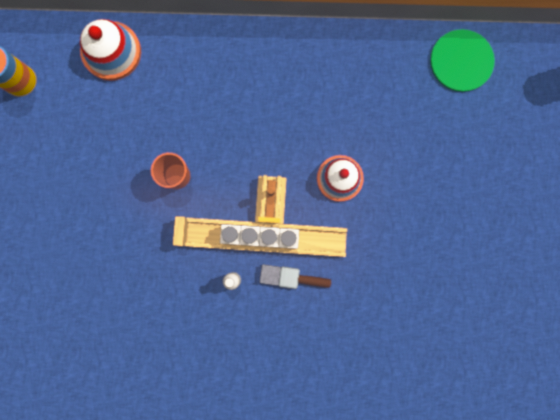

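The scene view shows the rack with four pots, the bolt board on the far side, and the dish, cup, bottle and brush around it. In the top view the stop is at about px (180,232), the open end at (346,242), the pots at (231..289, 235..239) and the post near (271,186).

```bash
cat > h.py <<'E'
import numpy as np, cv2
from scipy.spatial.transform import Rotation as R
def Rm(q): return R.from_quat([q[1],q[2],q[3],q[0]]).as_matrix()
def ray(m,uv,z):
    d=Rm(m["orientation"])@np.linalg.solve(m["K"],[uv[0],uv[1],1.]); p=m["position"]
    return p+d*(z-p[2])/d[2]
def proj(m,P):
    c=Rm(m["orientation"]).T@(np.asarray(P)-m["position"]); c=m["K"]@c; return c[:2]/c[2]
E
python3 - <<'E'
import cv2,numpy as np
a=cv2.imread('pics/top0.png')[160:300,140:380]
cv2.imwrite('pics/topcrop.png',cv2.resize(a,None,fx=3.3,fy=3.3,interpolation=cv2.INTER_CUBIC))
a=cv2.imread('pics/scene0.png')[180:330,240:400]
cv2.imwrite('pics/scenecrop.png',cv2.resize(a,None,fx=4,fy=4,interpolation=cv2.INTER_CUBIC))
im=cv2.imread('pics/top0.png');hsv=cv2.cvtColor(im,cv2.COLOR_BGR2HSV)
m=cv2.inRange(hsv,(12,60,110),(32,255,255));m[:210]=0;m[265:]=0
# lips: per-column extents
for u in list(range(174,350,8)):
    v=np.where(m[:,u])[0]; print(u,v.min() if len(v) else None,v.max() if len(v) else None,end='; ')
for v in range(218,260,4):
    u=np.where(m[v])[0]; print('row',v,u.min(),u.max())
E
```

```text
174 223 245; 182 217 245; 190 218 246; 198 219 247; 206 219 247; 214 219 247; 222 220 248; 230 221 248; 238 221 249; 246 222 249; 254 222 250; 262 210 250; 270 210 251; 278 210 251; 286 224 252; 294 225 253; 302 225 253; 310 226 254; 318 226 254; 326 227 255; 334 227 255; 342 228 256; row 218 175 283
row 222 175 283
row 226 174 318
row 230 174 346
row 234 174 345
row 238 173 345
row 242 173 345
row 246 186 345
row 250 249 344
row 254 303 345Traceback (most recent call last):
  File "<stdin>", line 12, in <module>
    return umr_minimum(a, axis, None, out, keepdims, initial, where)
ValueError: zero-size array to reduction operation minimum which has no identity
```

View pics/topcrop.png

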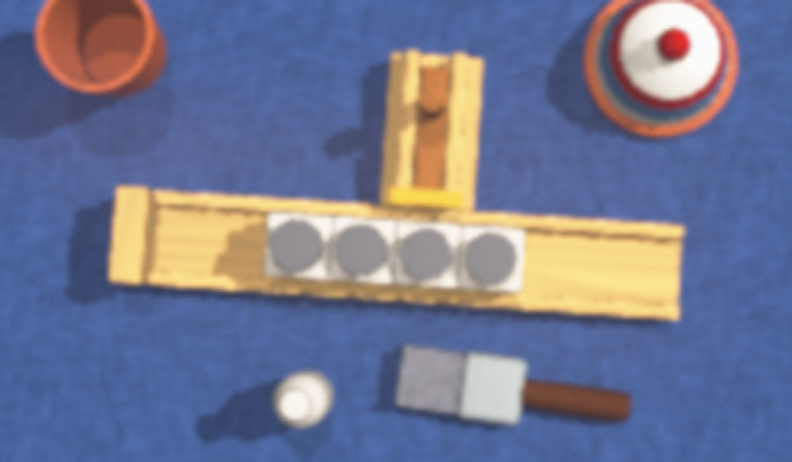

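View pics/scenecrop.png

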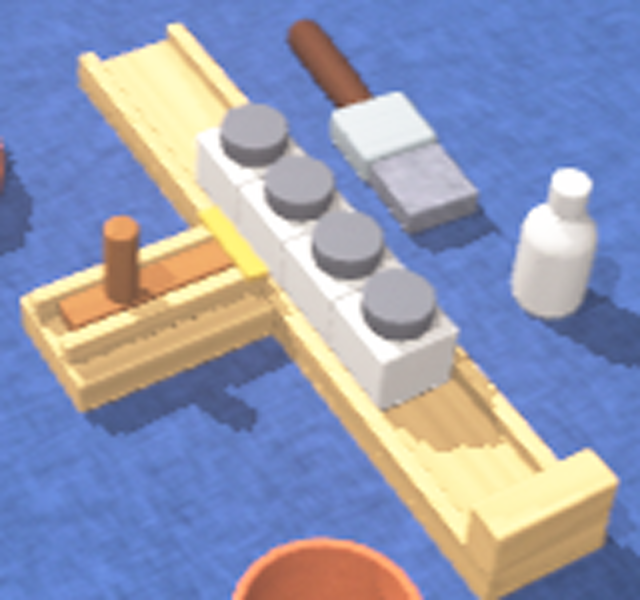

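```bash
cat > rack.py <<'E'
import cv2,numpy as np
from h import *
from plant import vision
mt=vision.camera_model("top"); ms=vision.camera_model("scene")
im=cv2.imread('pics/top0.png');hsv=cv2.cvtColor(im,cv2.COLOR_BGR2HSV)
m=cv2.inRange(hsv,(12,60,110),(32,255,255));m[:205]=0;m[265:]=0
A=[];B=[]
for u in list(range(192,256))+list(range(288,342)):
    v=np.where(m[:,u])[0]; A.append(ray(mt,(u,v.min()-.5),.02)[:2]); B.append(ray(mt,(u,v.max()+.5),.02)[:2])
A=np.array(A);B=np.array(B)
pa=np.polyfit(A[:,1],A[:,0],1);pb=np.polyfit(B[:,1],B[:,0],1)
s=(pa[0]+pb[0])/2; ex=np.array([s,1.])/np.hypot(s,1); ey=np.array([-ex[1],ex[0]])
w=(pa[1]-pb[1]+ (pa[0]-pb[0])*.03)/np.hypot(s,1)
E=np.array([ray(mt,(np.where(m[v])[0].max()+.5,v),.015)[:2] for v in range(234,252)])
S=np.array([ray(mt,(np.where(m[v])[0].min()-.5,v),.046)[:2] for v in range(222,242)])
mid=np.array([s*0.03+ (pa[1]+pb[1]+(pa[0]+pb[0]-2*s)*.03)/2,.03])
# x coords
xe=np.median((E-mid)@ex); xs=np.median((S-mid)@ex)
O=mid+ex*((xe+.18)+(xs-.18))/2
def w2r(P): d=np.asarray(P)[:2]-O; return np.array([d@ex,d@ey])
def r2w(x,y,z): return np.r_[O+ex*x+ey*y,z]
if __name__=="__main__":
    print("slopes",pa,pb,"width(60)",w,"len(360)",xs-xe,"O",O,"ex",ex)
    g=cv2.inRange(hsv,(0,0,60),(179,70,150)); g[:220]=0;g[255:]=0;g[:,:215]=0;g[:,305:]=0
    n,l,st,c=cv2.connectedComponentsWithStats(g)
    for i in range(1,n):
        if st[i,4]>60: print("cap",c[i],st[i,4],w2r(ray(mt,c[i],.059)))
    so=cv2.imread('pics/scene0.png')
    for nm,(a,b),z in [("far lip at open end",(80,60),.02),("near lip open",(175,28),.02),("stop top near corner",(590,455),.046),("post top",(120,227),.075),("post base",(122,300),.0335)]:
        print(nm,w2r(ray(ms,(240+a/4,180+b/4),z)))
    # top view post
    print("post top(top)",w2r(ray(mt,(140+432/3.3,160+105/3.3),.075)),w2r(ray(mt,(140+433/3.3,160+75/3.3),.075)))
    print("bar rear", w2r(ray(mt,(140+435/3.3,160+66/3.3),.0335)))
    # obstacles
    for nm,(a,b),z in [("dish knob",(674,44),.075),("dish foot",(660,64),.01),("cup rim",(98,40),.075),("bottle top",(295,403),.075),("brush tip",(630,405),.01),("brush bl",(398,375),.01),("brush corner",(525,355),.01)]:
        p=ray(mt,(140+a/3.3,160+b/3.3),z); print(nm,p,w2r(p))
E
python3 rack.py
```

```text
slopes [0.04179267 0.55264501] [0.04223772 0.49150565] width(60) 0.061072125942841046 len(360) 0.3601398227901294 O [0.52516638 0.0735697 ] ex [0.04197816 0.99911853]
cap [228.73619632 234.7791411 ] 163 [0.0638723  0.00178242]
cap [247.64566929 236.22834646] 127 [0.02534122 0.00215467]
cap [265.86585366 238.30487805] 82 [-0.01187501  0.00389007]
cap [284.9516129  240.19354839] 62 [-0.05080604  0.0051275 ]
cap [259.80582524 251.2815534 ] 103 [-0.00143794  0.03091679]
far lip at open end [-0.17549462 -0.03287424]
near lip open [-0.17501546  0.02299048]
stop top near corner [0.16435785 0.02501572]
post top [-0.01347999 -0.09619473]
post base [-0.00867494 -0.09756412]
post top(top) [-0.01605643 -0.08958834] [-0.01540742 -0.10800453]
bar rear [-0.015086   -0.12000412]
dish knob [ 0.65524014 -0.09310809  0.075     ] [-0.16107062 -0.13695593]
dish foot [ 0.65312733 -0.0935885   0.01      ] [-0.16163929 -0.13486515]
cup rim [0.6488027  0.25863204 0.075     ] [ 0.19008924 -0.11575876]
bottle top [0.43206016 0.13117646 0.075     ] [0.05364755 0.09544237]
brush tip [ 0.43075667 -0.07756295  0.01      ] [-0.15496258  0.08798222]
brush bl [0.44631154 0.07257675 0.01      ] [-0.00430226  0.07874365]
brush corner [ 0.46115753 -0.00913731  0.01      ] [-0.08532108  0.06048053]
```

Rack width (61 against 60 mm) and length (360 mm) agree with the given sizes. The scene view is offset by about 4 mm along x and 2–3 mm across. I'll hover behind the row and refine with the wrist camera.

```bash
cat > go.py <<'E'
from rack import *
from plant import r,eoat,inverse_kinematics
def quat(sx):  # tool x along sx*ex, z down
    x=np.r_[sx*ex,0]; z=np.array([0,0,-1.]); y=np.cross(z,x)
    q=R.from_matrix(np.c_[x,y,z]).as_quat(); return [q[3],q[0],q[1],q[2]]
E
python3 - <<'E'
from go import *
for c in [(296,247),(361,250),(426,254),(490,259)]: print(w2r(ray(mt,(140+c[0]/3.3,160+c[1]/3.3),.059)))
for sx in (1,-1):
    for P in (r2w(-.115,0,.2),r2w(-.115,0,.031),r2w(-.01,0,.031),r2w(-.014,-.14,.062),r2w(-.014,-.07,.062)):
        j=inverse_kinematics(P,quat(sx)); print(sx,P,None if j is None else np.round(j,2))
E
```

```text
[0.06191508 0.00179265]
[0.02186728 0.00096455]
[-0.01822407  0.00075009]
[-0.05773879  0.0011903 ]
1 [ 0.52033889 -0.04132893  0.2       ] [-0.51  0.44  0.64  1.95 -0.34  0.87  0.27]
1 [ 0.52033889 -0.04132893  0.031     ] [-0.24  0.69  0.3   2.   -0.4   0.51  0.3 ]
1 [0.5247466  0.06357852 0.031     ] [-0.47  0.7   0.35  1.99 -0.45  0.53  0.15]
1 [0.66445528 0.0537051  0.062     ] [-0.47  0.84  0.49  1.61 -0.51  0.81  0.19]
1 [0.59451698 0.05664357 0.062     ] [-0.49  0.74  0.45  1.81 -0.48  0.7   0.18]
-1 [ 0.52033889 -0.04132893  0.2       ] [-0.8   0.62  1.1   1.96 -0.67  0.98 -2.56]
-1 [ 0.52033889 -0.04132893  0.031     ] [-0.75  1.05  1.08  2.03 -1.24  0.94 -2.15]
-1 [0.5247466  0.06357852 0.031     ] [-0.01  0.68 -0.25  1.96  0.32  0.53  2.62]
-1 [0.66445528 0.0537051  0.062     ] [ 0.02  0.8  -0.26  1.58  0.26  0.79  2.76]
-1 [0.59451698 0.05664357 0.062     ] [ 0.01  0.71 -0.25  1.78  0.26  0.69  2.72]
```

```bash
python3 - <<'E'
from go import *
r.move_ptp(r2w(-.115,0,.22),quat(1)); eoat.command_gripper(0.0,30)
m=vision.camera_model("wrist"); im=vision.read_camera("wrist"); cv2.imwrite("pics/w1.png",im[:,:,::-1])
import pickle; pickle.dump(m,open("w1.pkl","wb"))
print(r.current_clock(),r.current_ee_pos(),r.current_opening(),m["position"])
for n,p in dict(stop=r2w(.16,0,.046),pot4cap=r2w(-.058,0,.059),openA=r2w(-.18,-.03,.02),openB=r2w(-.18,.03,.02),tcp=np.r_[r.current_ee_pos()]).items(): print(n,proj(m,p))
E
```

```text
3.5083 [ 0.52036899 -0.04132873  0.22000592] -0.0005070478127997403 [0.52507999 0.03511381 0.34788924]
stop [ 279.03069089 -173.93414499]
pot4cap [279.47910834 129.52552472]
openA [306.01800333 236.31620285]
openB [253.67923365 236.32962478]
tcp [277.98797764 278.48743033]
```

View pics/w1.png

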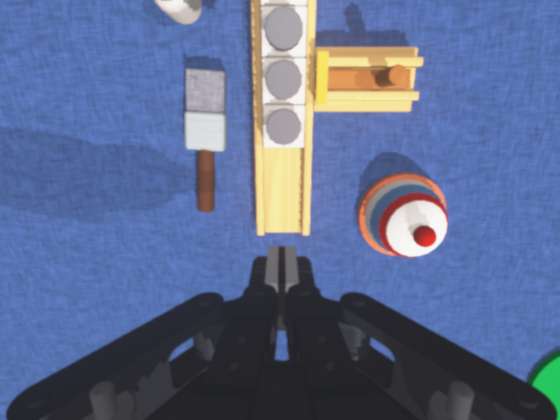

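The wrist view shows the row at col ~284 (pot 4's cap at (284,126)), the open end at row 235 and the fingers at col 282. That is within 1–3 mm of the top-view estimate and well inside the 7 mm finger clearance. I'll apply a small correction, descend and push.

```bash
cat >> rack.py <<'E'
O=O+ex*.0015-ey*.0015
E
python3 - <<'E'
from go import *
t=r.current_clock()
r.move_linear(r2w(-.115,0,.06),quat(1),feed=.15)
h=r.move_linear(r2w(-.115,0,.031),feed=.05,threshold=5)
print("down",h,r.current_ee_pos(),r.current_force())
c=r.move_linear(r2w(-.02,0,.031),feed=.03,threshold=9)
p=r.current_ee_pos(); print(c,w2r(p),p[2],r.current_force(),r.current_clock())
im=vision.read_camera("top"); cv2.imwrite("pics/t2.png",cv2.resize(im[160:300,140:380,::-1],None,fx=3.3,fy=3.3))
im=vision.read_camera("scene"); cv2.imwrite("pics/s2.png",cv2.resize(im[180:330,240:400,::-1],None,fx=4,fy=4))
E
```

```text
down False [ 0.52190838 -0.04000564  0.03095135] [ 0.87675704  0.45811156 -0.00185986]
False [-2.00691968e-02 -9.47002736e-07] 0.03100649762060331 [ 0.00288883 -1.25078273  0.17214319] 8.775
```

View pics/s2.png

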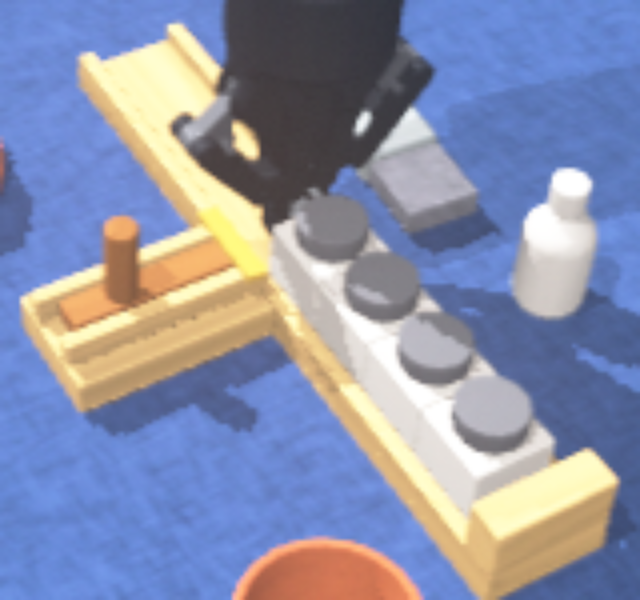

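The row is together, with pot 1's face (~px (500,490) in the crop) about 1 cm short of the stop. I'll push on until the force rises.

```bash
python3 - <<'E'
from go import *
c=r.move_linear(r2w(-.002,0,.031),feed=.015,threshold=8)
p=r.current_ee_pos(); print(c,w2r(p),r.current_force(),r.current_clock())
r.dwell(.1); print(r.current_force(),w2r(r.current_ee_pos()))
im=vision.read_camera("top"); cv2.imwrite("pics/t3.png",cv2.resize(im[160:300,140:380,::-1],None,fx=3.3,fy=3.3))
im=vision.read_camera("scene"); cv2.imwrite("pics/s3.png",cv2.resize(im[180:330,240:400,::-1],None,fx=4,fy=4))
E
```

```text
True [-0.01188933  0.00030344] [-0.54187509  0.2621163  -0.00157789] 9.6083
[-0.72004934 -0.99086629  1.27953583] [-0.0120173   0.00056494]
```

View pics/s3.png

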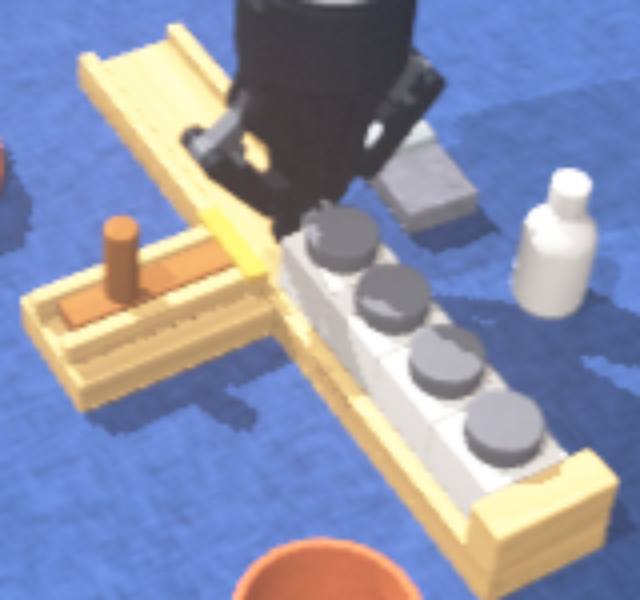

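It stopped at the expected home position: the finger face is at rack x ≈ -1 mm, and pot 1 looks to be at the stop. One gentle confirming press, then back off, and check that the faces touch.

```bash
python3 - <<'E'
from go import *
c=r.move_linear(r2w(-.006,0.0003,.031),feed=.008,threshold=8)
p=r.current_ee_pos(); print(c,w2r(p),r.current_force(),r.current_clock())
r.dwell(.15); print(r.current_force())
r.move_linear(r2w(-.045,0,.031),feed=.08)
r.move_linear(r2w(-.045,0,.19),feed=.2)
r.move_linear(r2w(-.045,-.04,.23),feed=.2)
import pickle
m=vision.camera_model("wrist"); im=vision.read_camera("wrist"); cv2.imwrite("pics/w4.png",im[:,:,::-1])
im=vision.read_camera("scene"); cv2.imwrite("pics/s4.png",cv2.resize(im[180:330,240:400,::-1],None,fx=4,fy=4))
print(r.current_clock())
E
```

```text
True [-0.01193218  0.00087017] [0.45237142 0.30617131 0.02933425] 10.3333
[ 0.57822476  0.72900755 -0.33554807]
12.5167
```

View pics/s4.png

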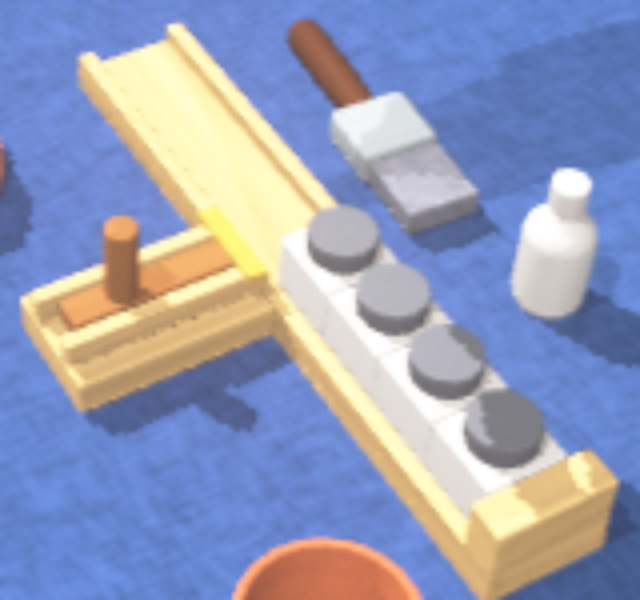

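View pics/w4.png

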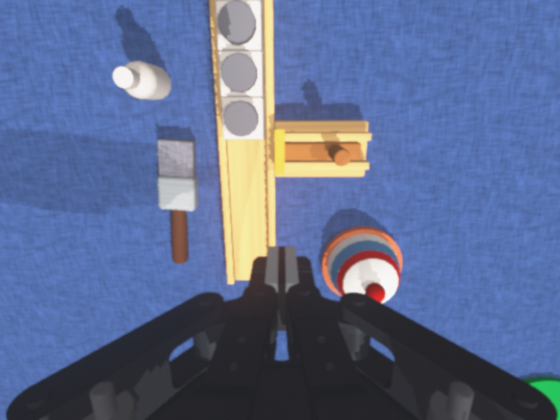

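The row is home and together, with no visible gaps. I'll take a closer top-down look at the stop contact on the way to the bolt.

```bash
python3 - <<'E'
from go import *
r.move_linear(r2w(.03,-.06,.2),feed=.25)
r.dwell(.1)
m=vision.camera_model("wrist"); im=vision.read_camera("wrist"); cv2.imwrite("pics/w5.png",im[:,:,::-1])
cv2.imwrite("pics/w5c.png",cv2.resize(im[0:200,100:300,::-1],None,fx=3,fy=3,interpolation=cv2.INTER_CUBIC))
print(r.current_clock(),proj(m,r2w(.14,0,.059)))
E
```

```text
13.15 [203.70501092  60.12906791]
```

View pics/w5c.png

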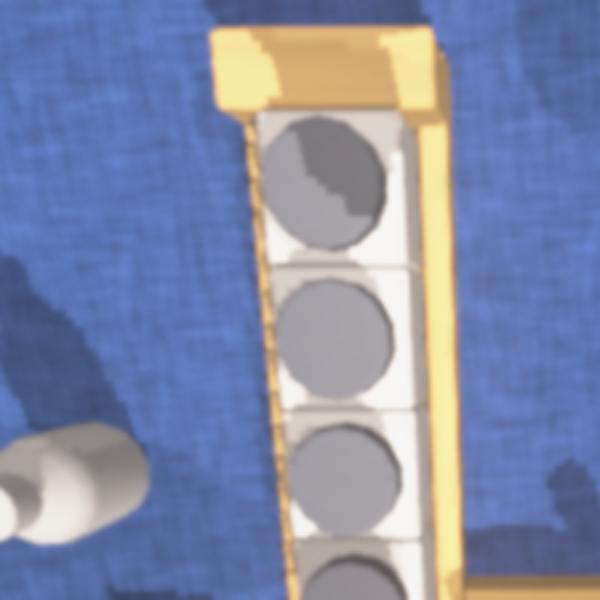

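Pot 1 meets the stop face (crop row 110) and the pots touch each other. Now the bolt.

```bash
python3 - <<'E'
from go import *
r.move_linear(r2w(-.014,-.142,.12),feed=.2)
h=r.move_linear(r2w(-.014,-.142,.062),feed=.08,threshold=5); print("down",h,r.current_force())
for k in range(3):
    c=r.move_linear(r2w(-.014,-.062,.062),feed=.025,threshold=10)
    p=r.current_ee_pos(); print(c,w2r(p),r.current_force(),r.current_clock())
    if not c or w2r(p)[1]>-.085: break
im=vision.read_camera("scene"); cv2.imwrite("pics/s6.png",cv2.resize(im[180:330,240:400,::-1],None,fx=4,fy=4))
E
```

```text
down False [-0.21537979 -0.56442211  0.20884949]
True [-0.01400732 -0.071874  ] [ 2.82349481 -0.5891066  -0.11222729] 17.3083
```

View pics/s6.png

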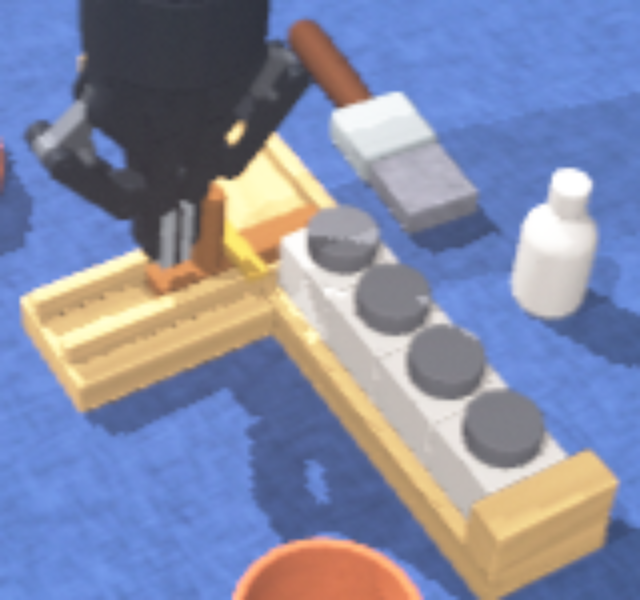

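It stopped at -71.9 mm, where a shut bolt should stop it (about -72.5 mm). I'll press once more to confirm, retreat, and check.

```bash
python3 - <<'E'
from go import *
c=r.move_linear(r2w(-.014,-.064,.062),feed=.01,threshold=10)
print(c,w2r(r.current_ee_pos()),r.current_force())
r.dwell(.1)
r.move_linear(r2w(-.014,-.1,.062),feed=.08)
r.move_linear(r2w(-.014,-.1,.2),feed=.2)
r.move_linear(r2w(-.07,-.08,.24),feed=.2)
r.dwell(.1)
im=vision.read_camera("wrist"); cv2.imwrite("pics/w7.png",im[:,:,::-1])
im=vision.read_camera("scene"); cv2.imwrite("pics/s7f.png",im[:,:,::-1]); cv2.imwrite("pics/s7.png",cv2.resize(im[180:330,240:400,::-1],None,fx=4,fy=4))
top=(240+211/4,180+190/4)
print(r.current_clock(),r.current_force())
E
```

```text
True [-0.01401532 -0.07192641] [ 2.28788709 -0.05984475  0.54555782]
19.9417 [-0.35404623  0.12458057 -0.06543429]
```

View pics/s7.png

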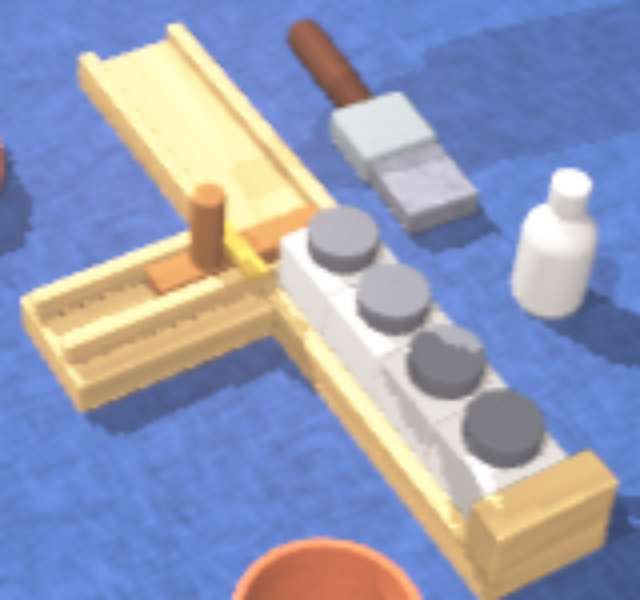

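View pics/w7.png

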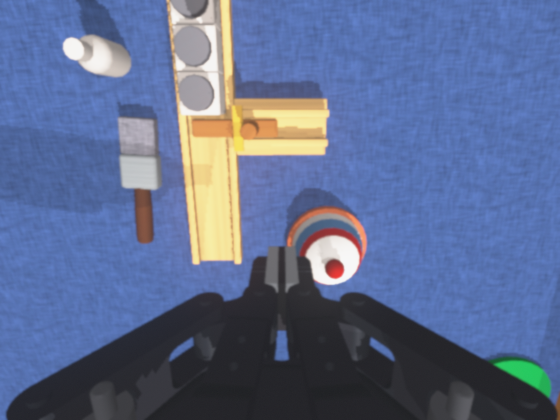

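View pics/s7f.png

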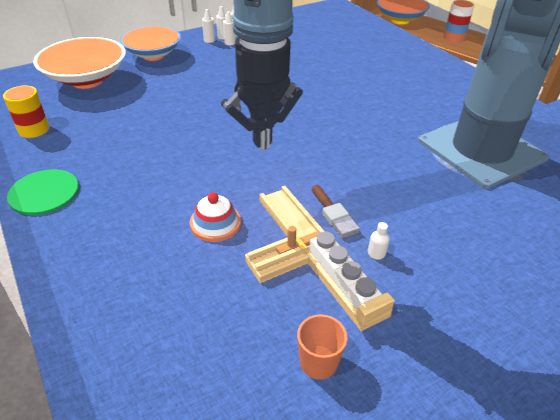

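```bash
python3 - <<'E'
from go import *
a=w2r(ray(ms,(240+120/4,180+227/4),.075));b=w2r(ray(ms,(240+208/4,180+194/4),.075)); print(a,b,b-a)
r.sign_off(); print(r.current_clock())
E
```

```text
[-0.01497999 -0.09469473] [-0.01465795 -0.05107442] [0.00032204 0.04362031]
the job is handed in; nothing more can be done
the job is handed in; nothing more can be done
```

The row of pots is against the end stop and the bolt is pushed all the way across behind the last pot. I handed the job in at about 20 s of the 43 s allowed, with the arm clear of everything.

- **Row:** I pushed it about 78 mm with shut fingertips behind pot 4. Two presses stopped firmly at the same place, with the finger face at rack x ≈ -1 mm (0 is home). The wrist picture shows pot 1 against the stop and no gaps seen in the row.
- **Bolt:** I pushed the post from its far side. Two presses stopped firmly at the same place, about where a fully shut bolt should stop the fingers. In the scene camera the post moved 43.6 mm, to rack y ≈ -51 mm (nominal shut is -50 mm). The last picture shows the bar across the channel behind pot 4.
- **Bystanders:** the dish, cup, bottle and brush look unmoved in the pictures, and all pots are upright.
- **Disagreement:** the cameras differed on the rack's position by about 4 mm along it and up to about 5 mm across. I used a small compromise correction and relied on contact force for the final positions.

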